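Slide the I/O board home in its test dock and latch it

ROBOT

A 6-joint arm with a two-finger parallel gripper is mounted at the origin on the work surface. World frame = base frame: x ahead of the robot, y to its left, z up, the work surface at z = 0. Lengths are in m, angles in degrees, forces in N, time in s.
With the tool pointing down it reaches from about 0.4 to 0.825 m from the base axis. Payload 7 kg.
Tool frame: the origin (TCP) lies at the very end of the fingers, on their centre line; the grasp point (between the pads) lies 19 mm behind it (ctrl.grip_depth is the distance from the TCP to the grasp point, in m); z points along the fingers, y is the line along which they close (so a half turn about z gives the same grasp; the last joint's range is limited). The gripper opens to 88 mm and grips with 3 to 60 N. Pads are 19 mm wide; open, the fingers measure 130 mm over their backs; the gripper's body (78 mm by 193 mm) begins 47 mm behind the grasp point.
Start: joints at [88.986, 20.546, 0.682, 0, -70.136, -16.507], TCP at [0.203, 0.644, 0.227] pointing down, gripper open.
Joint ranges: [-176.03, 176.03], [-82.01, 121.73], [-58.28, 71.71], [-173.87, 95.51], [-174.79, -0.11], [-173.66, 173.66]. Speed limits (degrees/s): [136.94, 136.94, 172.46, 180, 180, 180].

INTERFACE

Orientations are given as [roll, pitch, yaw] about the fixed x, y, z axes, in that order (R = Rz(yaw) Ry(pitch) Rx(roll)).
In Python, from plant import get_obs, eyes, ctrl, spotter gives the robot as it stands.
- The arm moves only by the shell command python3 -m crank 'ROWS'. ROWS is JSON, one flat list of numbers, 7 for each row, row after row: the turn, a rotation vector about the tool's x, y, z in rad, then the shift along the tool's x, y, z in mm, then the opening, from 0 (shut) to 1 (fully open). A call has 1 to 5 rows; each row shifts and turns the commanded pose from where the row before left it, along the tool's axes as they then stand; what a row does not reach is not made up. A row lasts 1/8 s, in which the tool goes at most 62.5 mm and 10.7 degrees, less where a joint would pass 70% of its speed; a pose out of reach is approached as far as the arm can. A call is refused whole if a number of a shift passes 62.5 or a number of a turn 0.188, either way. A call with a gripper value outside its range is refused whole. The fingers move at their own pace and stop on an object; the grip force is fixed at half the most. Time passes only in rows, so rows that do not move let the fingers close. It gives the time, the measured TCP pose, the force, the opening and the grip force at its end, in the units of the state.
- get_obs(): the state, without advancing time (a new reading comes with each control period).
- eyes.snapshot(name): name is "side" or "top"; returns the picture (400x640x3 uint8, blue, green, red); there is no depth.
- eyes.camera_model(name): a dict with "fx", "fy", "cx", "cy" (pixels), "D" ([k1, k2, p1, p2, k3] as OpenCV has them; the pictures are not rectified), "extrinsics" (4x4, takes a point from camera to world coordinates). Camera axes: x right, y down, z forward; pixel columns grow to the right and rows downward; lengths in m; the calibration is good to about 2 mm. A picture is of the moment at which its call begins. camera_model takes no time and is no camera call.
- ctrl.close_job(): hands the job in; it is judged then, once.
Trained networks look in the newest picture that a camera, given by its name, has taken for a name from the list of things; names that differ only in an ending like _2 or _b are one class to them, and where a whole thing is asked for, a point or a joint stands for the part that bears it (a point fixed in the world has none). Each returns a list of dicts, best first, with "p" (0 to 1); they miss things now and then, are a little off and sometimes report something else, mostly with a low value. They report only what shows in the picture. A call takes as long as a camera call.
- spotter.outline_of(camera, target): "region" (400x640 bool, what is visible of it) and "rect" ([left, top, width, height] in pixels, round what is visible of it).
- spotter.place_of(camera, target): "location" ([column, row] in pixels: a listed point, or the origin of a listed thing).
The state is a dict: "clock": time; "joint_pos": joint angles; "qvel": joint speeds; "tau": joint torques, N m; "tool_pos": TCP position; "orientation": TCP orientation; "force": force on the tool from outside, world axes, zero at the start; "moment": the same for the moment, N m; "opening": finger opening in m; "gripper_force": force on a finger pad.
Only numpy, scipy, OpenCV 4.12 (cv2) and the standard library are available. Lean on these libraries where they do the work, as an engineer would, in place of code of your own. Each camera call takes 0.05 s, during which the arm holds its last target. There are 200 camera calls.

TASK

Push the circuit board along the rails of its test dock towards the latch until you feel it drop into the locating notches, then push the latch's post towards the board so that its tongue goes fully over the board's front lip. Only push with the fingertips: do not lift the board, and leave the other things on the bench where they are.

Things in the scene. Friction and masses are not known exactly. Their poses are not given: they have to be found in the camera images.
- dock: Fixed test dock: grey base plate (x -150 to 225, |y| under 62.5, z 0 to 10 mm) with two aluminium rails along x (x -145 to 145, |y| 33 to 60 mm). Origin on the bench surface midway between the rails; x points along the rails the way the board must be pushed, to the latch; z up. The board rides on tracks at z = 30 mm; side flanges rise to z = 42 mm. Free channel between the rails, 66 mm wide.
- seat (a point): Point on the dock where the board's origin lies once dropped in: dock x = 60 mm, y = 0, 24 mm above the bench. Each rail has one notch in its inner half and one in its outer half, 18 mm long, 8 mm deep; the board's front and rear feet fit them only there, with 2 mm play each way, and the board then drops 6 mm until its plate lies on the rails.
- board: Loose circuit board on a grey carrier 150 mm (x) by 105 mm (y), 0.3 to 0.52 kg. Origin: centre, at the underside of its four 6 mm feet; x along the dock's x (within 1 degree). Plate z 6 to 11 mm, bare front lip x 55 to 75 mm. Origin 30 mm above the bench while riding (60 to 130 mm short of the seat at the start), 24 mm once dropped. Side play 1.5 mm. Slides with about 1 to 3 N.
- push_face (a point): Point on the board: middle of the outer face of the upright panel at its rear end, 75 mm behind the board's origin and 20 mm above it. The panel is 6 mm thick, 80 mm wide (y), from 6 to 45 mm above the board's origin. Push on this face, low down; in the notches the board stops firmly.
- latch (a joint): Steel latch at the dock's far end, in m: 0 to 0.004 at the start (drawn back); grows as it is pushed in the dock's -x direction towards the board, to 0.035 at its stop, where its tongue (44 mm wide, underside 37.5 mm above the bench) covers the board's lip by 20 mm. Slides with about 2 N, stays where left. The tongue passes over the board only when that has dropped, else it strikes it.
- latch_post (a point): Top centre of the latch's upright round post, 16 mm in diameter, 43 to 85 mm above the bench, on the dock's centre line (y = 0) at dock x = 185 mm minus the latch value. Push it on the side away from the board. The latch plate at its foot, top at 43.5 mm, reaches 20 mm beyond the post's axis on that side.
- multimeter: Bystander: hand multimeter 185 x 88 x 49 mm lying beside the dock; origin under its centre, x along its length.
- screwdriver: Bystander: screwdriver lying beside the dock, under 35 mm high.
- relay_module: Bystander: black relay module 36 x 90 x 55 mm standing beside the dock; origin under its centre.
- io_module: Bystander: dark I/O module 100 x 85 x 40 mm; origin under its centre.
- mug: Bystander: white mug, 80 mm across, 92 mm high; origin under its centre.
- screw_jar: Bystander: small jar, 56 mm across, 65 mm high; origin under its centre.
- end_stop: Bystander: small grey rail end stop, 30 x 40 mm foot, 45 mm high; origin under its centre.

How it is judged (in metres and radians):
On the way, in this order (a step that is already met when the one before it is completed fails the run):
1. the board has dropped into the locating notches, with the latch still drawn back (x of board in the frame of dock between 0.0565 and 0.0635 m and z of board in the frame of dock below 0.0258 m and angle between board's own z axis and vertical below 0.03 rad and value of joint latch below 0.012 m), for 0.2 s.
2. the latch is pushed fully over the board's lip (value of joint latch above 0.03 m), for 0.2 s.
At the end, for the whole second after the job is handed in: The board rests in the notches (within 3.5 mm of the seat along the rails, its origin less than 25.8 mm above the bench, level within 0.03 rad), at rest, and the latch is pushed in by more than 30 of its 35 mm (x of board in the frame of dock between 0.0565 and 0.0635 m and z of board in the frame of dock below 0.0258 m and angle between board's own z axis and vertical below 0.03 rad and value of joint latch above 0.03 m and linear speed of board below 0.01 m/s); the robot touches nothing.
It fails at once if the board is lifted: more than 8 mm above its riding height, or tipped by more than 0.15 rad (z of board in the frame of dock above 0.038 m or angle between board's own z axis and vertical above 0.15 rad).
It fails at once if another thing on the bench is moved by more than 20 mm (distance of any of multimeter, screwdriver, relay_module, io_module, mug, screw_jar, end_stop from where it was at the start of the episode above 0.02 m).
It also fails if it takes over 48 s, if anything falls off the work surface, if the arm or the gripper's body presses on something with over 40 N, if the wrist force passes 120 N, or if a joint passes its speed limit or range.

## Working session

There is one attempt and no reset: what is moved stays moved. The work goes in short steps, Python scripts to look and compute and a shell command to move; the robot and the scene stay as the last step left them, time stands still between calls to the robot, and variables do not carry over. Pictures are saved under pics/ and viewed, at most 10 in all, crops included, and the job is handed in when it is done.

```bash
mkdir -p pics; ls
python3 - <<'E'
from plant import get_obs, eyes, ctrl, spotter
import cv2,numpy as np
o=get_obs();print({k:np.round(o[k],3).tolist() for k in('clock','tool_pos','orientation','force','opening')})
for c in('side','top'):
    im=eyes.snapshot(c);cv2.imwrite(f'pics/{c}0.png',im)
    m=eyes.camera_model(c);print(c,np.round(m['extrinsics'],3).tolist(),m['fx'])
    for t in('push_face','latch_post','seat','board','dock'):
        r=spotter.place_of(c,t);print(t,[(np.round(x['location'],1).tolist(),round(x['p'],2)) for x in r[:2]])
E
```

```text
pics
{'clock': 0.0, 'tool_pos': [0.203, 0.643, 0.226], 'orientation': [179.902, -0.008, -17.527], 'force': [0.691, -0.071, 0.538], 'opening': 0.087}
side [[0.852, -0.392, 0.346, 0.195], [-0.522, -0.617, 0.588, -0.696], [-0.017, -0.682, -0.731, 0.926], [0.0, 0.0, 0.0, 1.0]] 426.7128383373589
push_face [([311.2, 232.3], 0.84)]
latch_post [([285.7, 158.1], 0.8)]
seat [([297.1, 197.6], 0.97)]
board [([304.8, 216.5], 0.85)]
dock []
top [[0.022, -0.992, 0.128, 0.482], [-1.0, -0.023, -0.009, 0.005], [0.012, -0.128, -0.992, 1.019], [0.0, 0.0, 0.0, 1.0]] 372.75451470095055
push_face [([356.6, 234.9], 0.93)]
latch_post [([257.3, 206.3], 0.83)]
seat [([304.7, 221.3], 0.86), ([358.8, 234.0], 0.25)]
board [([329.8, 226.5], 0.92)]
dock []
```

```bash
cat > h.py <<'E'
from plant import get_obs, eyes, ctrl, spotter
import cv2,numpy as np
def ray(c,px):
    m=eyes.camera_model(c);K=np.array([[m['fx'],0,m['cx']],[0,m['fy'],m['cy']],[0,0,1]])
    u=cv2.undistortPoints(np.array([[px]],float),K,np.array(m['D'],float))[0,0]
    E=np.array(m['extrinsics']);return E[:3,3],E[:3,:3]@np.array([u[0],u[1],1])
def at_z(c,px,z):
    o,d=ray(c,px);return o+d*(z-o[2])/d[2]
E
python3 - <<'E'
from h import *
P={'push_face':([311.2,232.3],[356.6,234.9],.050),'latch_post':([285.7,158.1],[257.3,206.3],.085),'seat':([297.1,197.6],[304.7,221.3],.024),'board':([304.8,216.5],[329.8,226.5],.030)}
for k,(s,t,z) in P.items(): print(k,np.round(at_z('side',s,z),4),np.round(at_z('top',t,z),4))
E
```

```text
push_face [ 0.5282 -0.105   0.05  ] [ 0.5234 -0.1029  0.05  ]
latch_post [0.5932 0.1449 0.085 ] [0.5881 0.1521 0.085 ]
seat [0.5688 0.0412 0.024 ] [0.5577 0.0335 0.024 ]
board [ 0.5492 -0.0356  0.03  ] [ 0.5449 -0.0337  0.03  ]
```

View pics/side0.png

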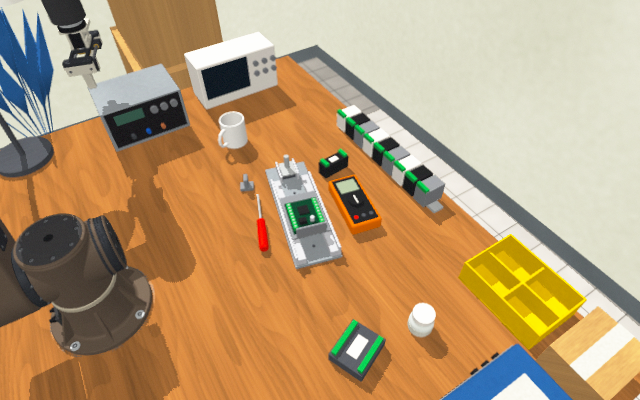

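View pics/top0.png

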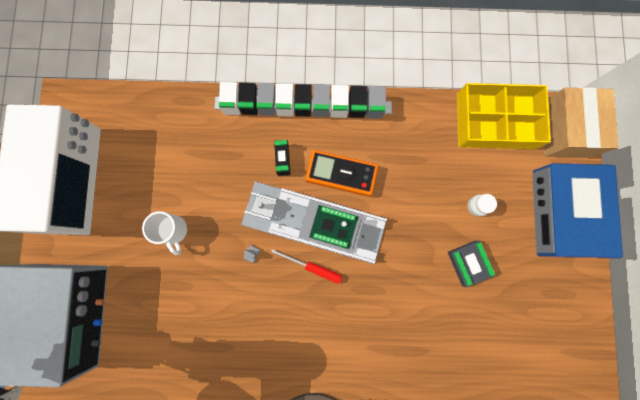

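The dock runs from the upper left at the latch post (top 257,206; side 286,158) to the lower right. The rear panel of the board is at (357,235) in top and (311,232) in side, and the network hits agree with the pictures. The dock's x axis is at about 75.7° yaw, and the board is about 63 mm short of the seat. I'll lift first, since the power supply is near the start, then go behind the panel.

```bash
python3 -m crank '[0,0,0,0,0,-50,0, 0,0,0,0,0,-50,0, 0,0,0,50,26,0,0, 0,0,0,50,26,0,0, 0,0,0,50,26,0,0]'
python3 -m crank '[0,0,0,50,26,0,0, 0,0,0,50,26,0,0, 0,0,0,26,48,0,0, 0,0,0,26,48,0,0, 0,0,0,26,48,0,0]'
python3 -m crank '[0,0,0,26,48,0,0, 0,0,0,26,48,0,0, 0,0,0,26,48,0,0, 0,0,0,26,48,0,0, 0,0,0,26,48,0,0]'
python3 -m crank '[0,0,0,26,48,0,0, 0,0,0,26,48,0,0, 0,0,0.168,0,0,0,0, 0,0,0.168,0,0,0,0, 0,0,0.168,0,0,0,0]'
python3 -m crank '[0,0,0.168,0,0,0,0, 0,0,0.168,0,0,0,0, 0,0,0.168,0,0,0,0, 0,0,0.168,0,0,0,0, 0,0,0.168,0,0,0,0]'
```

```text
clock: 1.23
tool_pos: [0.3236, 0.5229, 0.3268]
orientation: [-180.0, 0.0, -17.5]
force: [0.1, 0.6, -0.1]
opening: 0.0428
gripper_force: 0.0
clock: 1.85
tool_pos: [0.4337, 0.2818, 0.3267]
orientation: [-180.0, -0.0, -17.5]
force: [1.1, -0.0, 0.4]
opening: 0.0007
gripper_force: 0.0
clock: 2.48
tool_pos: [0.4852, 0.0139, 0.327]
orientation: [-180.0, -0.1, -17.5]
force: [0.7, -0.3, -0.2]
opening: 0.0005
gripper_force: 0.0
clock: 3.1
tool_pos: [0.5058, -0.092, 0.3267]
orientation: [-180.0, -0.0, -46.8]
force: [0.4, 0.2, -0.3]
opening: 0.0001
gripper_force: 0.0
clock: 3.72
tool_pos: [0.5058, -0.0916, 0.3267]
orientation: [-180.0, 0.0, -94.8]
force: [-0.1, 0.8, 0.5]
opening: 0.0003
gripper_force: 0.0
```

```bash
python3 -m crank '[0,0,0.166,0,0,0,0, 0,0,0,51,-22,0,0, 0,0,0,0,0,62,0, 0,0,0,0,0,62,0, 0,0,0,0,0,62,0]'
python3 -m crank '[0,0,0,0,0,40,0, 0,0,0,0,0,0,0]'
python3 - <<'E'
from h import *
for c in('side','top'):
    im=eyes.snapshot(c);cv2.imwrite(f'pics/{c}1.png',im)
    for t,z in(('push_face',.050),('latch_post',.085)):
        r=spotter.place_of(c,t);print(c,t,[(np.round(at_z(c,x['location'],z),4).tolist(),round(x['p'],2)) for x in r[:2]])
a=cv2.imread('pics/side1.png')[140:290,220:420];b=cv2.imread('pics/top1.png')[160:310,220:420]
cv2.imwrite('pics/both1.png',cv2.resize(np.vstack([a,b]),None,fx=2,fy=2,interpolation=2))
E
```

```text
clock: 4.35
tool_pos: [0.5148, -0.1466, 0.1393]
orientation: [-179.9, 0.0, -104.1]
force: [0.9, 0.6, -0.3]
opening: 0.0003
gripper_force: 0.0
clock: 4.6
tool_pos: [0.5127, -0.1465, 0.0981]
orientation: [179.7, -0.1, -104.1]
force: [-0.7, 0.9, 0.1]
opening: 0.0003
gripper_force: 0.0
side push_face [([0.5284, -0.1008, 0.05], 0.78)]
side latch_post [([0.5947, 0.1471, 0.085], 0.76)]
top push_face [([0.4521, -0.3939, 0.05], 0.32)]
top latch_post [([0.5947, 0.1551, 0.085], 0.71)]
```

View pics/both1.png

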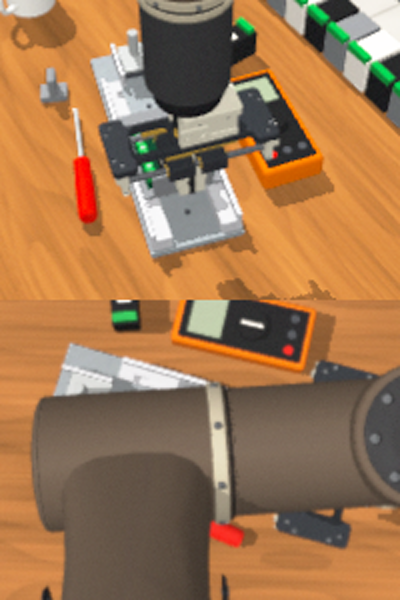

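Side view: the closed fingers are over the rear channel (crop 185,175), just behind the panel, with the rails clear. In the top view the arm hides the board. I'll go down and approach.

```bash
python3 -m crank '[0,0,0,0,-2,30,0, 0,0,0,0,0,22,0, 0,0,0,0,0,0,0]'
python3 -m crank '[0,0,0,-10,0,0,0, 0,0,0,-10,0,0,0, 0,0,0,-5,0,0,0, 0,0,0,-5,0,0,0]'
```

```text
clock: 5.28
tool_pos: [0.5163, -0.1469, 0.0483]
orientation: [179.9, -0.0, -104.0]
force: [-0.5, 0.0, 1.3]
opening: 0.0002
gripper_force: 0.0
clock: 5.78
tool_pos: [0.5244, -0.1172, 0.049]
orientation: [-180.0, 0.0, -104.0]
force: [-0.8, -1.7, -1.1]
opening: 0.0008
gripper_force: 2.4
```

```bash
python3 -m crank '[0,0,0,-8,0,3,0, 0,0,0,-8,0,0,0, 0,0,0,-8,0,0,0, 0,0,0,-8,0,0,0, 0,0,0,-6,0,0,0]'
python3 -m crank '[0,0,0,-3,0,0,0, 0,0,0,-2,0,0,0, 0,0,0,-2,0,0,0, 0,0,0,-2,0,0,0, 0,0,0,-2,0,0,0]'
python3 - <<'E'
from h import *
cv2.imwrite('pics/side2.png',cv2.resize(eyes.snapshot('side')[140:290,220:420],None,fx=3,fy=3,interpolation=2))
E
```

```text
clock: 6.4
tool_pos: [0.5333, -0.0803, 0.0454]
orientation: [180.0, -0.0, -104.0]
force: [-0.2, -2.0, -0.5]
opening: 0.0005
gripper_force: 1.3
clock: 7.02
tool_pos: [0.5359, -0.0702, 0.0455]
orientation: [180.0, -0.0, -104.0]
force: [-0.5, -1.9, -1.4]
opening: 0.0006
gripper_force: 0.9
```

View pics/side2.png

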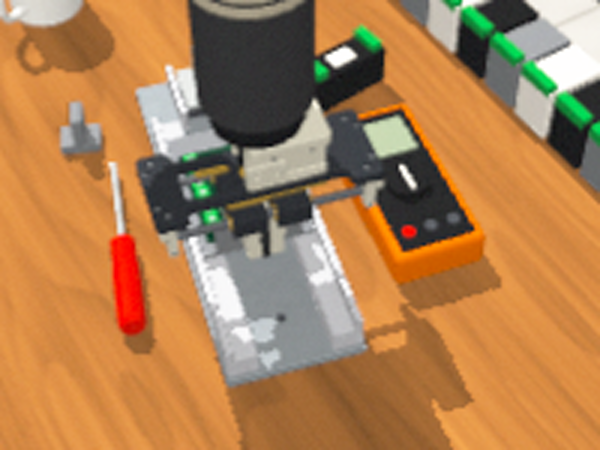

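The board is moving with the fingers (crop 260,235) and the push force is steady at about 2 N. There's about 25 mm left, so I'll continue slowly and watch the force.

```bash
python3 -m crank '[0,0,0,-2,0,0,0, 0,0,0,-2,0,0,0, 0,0,0,-2,0,0,0, 0,0,0,-2,0,0,0, 0,0,0,-2,0,0,0]'
python3 -m crank '[0,0,0,-1.5,0,0,0, 0,0,0,-1.5,0,0,0, 0,0,0,-1.5,0,0,0, 0,0,0,-1.5,0,0,0]'
```

```text
clock: 7.7
tool_pos: [0.5384, -0.0604, 0.0456]
orientation: [180.0, 0.0, -104.0]
force: [-0.7, -2.7, -1.2]
opening: 0.0005
gripper_force: 0.9
clock: 8.2
tool_pos: [0.5399, -0.0546, 0.0456]
orientation: [180.0, -0.0, -104.0]
force: [-0.2, -1.5, -2.0]
opening: 0.0004
gripper_force: 1.0
```

```bash
python3 -m crank '[0,0,0,-1.5,0,0,0, 0,0,0,-1.5,0,0,0, 0,0,0,-1.5,0,0,0]'
python3 -m crank '[0,0,0,-1.5,0,0,0, 0,0,0,-1.5,0,0,0, 0,0,0,-1.5,0,0,0]'
```

```text
clock: 8.57
tool_pos: [0.5411, -0.0503, 0.0457]
orientation: [-180.0, -0.0, -104.0]
force: [0.5, -3.0, -0.1]
opening: 0.0005
gripper_force: 1.2
clock: 8.95
tool_pos: [0.541, -0.0472, 0.0455]
orientation: [179.9, -0.1, -104.0]
force: [-4.1, -7.1, -2.7]
opening: 0.0004
gripper_force: 4.2
```

```bash
python3 -m crank '[0,0,0,-1.5,0,0,0, 0,0,0,0,0,0,0]'
```

```text
clock: 9.2
tool_pos: [0.5403, -0.0467, 0.0451]
orientation: [179.8, -0.2, -104.1]
force: [-2.6, -13.1, 1.7]
opening: 0.0001
gripper_force: 7.1
```

It's a firm stop at the expected place. I'll back off, rise and look.

```bash
python3 -m crank '[0,0,0,12,0,0,0, 0,0,0,20,0,0,0, 0,0,0,0,0,-60,0, 0,0,0,0,0,-60,0, 0,0,0,60,0,-20,0]'
python3 -m crank '[0,0,0,50,0,0,0, 0,0,0,0,0,0,0]'
python3 - <<'E'
from h import *
a=eyes.snapshot('side')
for t,z in(('push_face',.044),('latch_post',.085),('board',.024),('seat',.024)):
    r=spotter.place_of('side',t);print(t,[(np.round(at_z('side',x['location'],z),4).tolist(),round(x['p'],2)) for x in r[:2]])
cv2.imwrite('pics/side3.png',cv2.resize(a[140:280,230:380],None,fx=4,fy=4,interpolation=2))
E
```

```text
clock: 9.82
tool_pos: [0.5233, -0.1323, 0.1899]
orientation: [-179.6, 0.1, -103.7]
force: [1.2, -1.1, -1.2]
opening: 0.0004
gripper_force: 0.0
clock: 10.07
tool_pos: [0.5071, -0.1845, 0.1859]
orientation: [-179.9, 0.0, -104.3]
force: [-0.2, 1.1, 0.3]
opening: 0.0003
gripper_force: 0.0
push_face [([0.5512, -0.0386, 0.044], 0.95)]
latch_post [([0.5733, -0.4614, 0.085], 0.73), ([0.5965, 0.1485, 0.085], 0.66)]
board [([0.5644, 0.0394, 0.024], 0.73)]
seat []
```

View pics/side3.png

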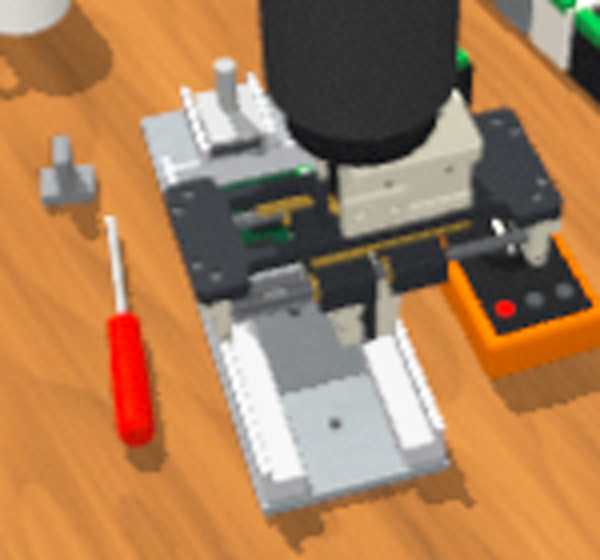

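The board now sits at the seat, at (0.564, 0.039), and the latch post is still back (crop 225,90). Next I'll go over to the far side of the post.

```bash
python3 -m crank '[0,0,0,-48.5,-1,0,0, 0,0,0,-48.5,-1,0,0, 0,0,0,-48.5,-1,0,0, 0,0,0,-48.5,0,0,0, 0,0,0,-48.5,0,0,0]'
python3 -m crank '[0,0,0,-48.5,0,0,0, 0,0,0,-48.5,0,0,0, 0,0,0,-48.5,0,0,0, 0,0,0,0,0,40,0, 0,0,0,0,0,0,0]'
python3 - <<'E'
from h import *
a=eyes.snapshot('side')
cv2.imwrite('pics/side4.png',cv2.resize(a[110:260,220:380],None,fx=4,fy=4,interpolation=2))
r=spotter.place_of('side','board');print([(np.round(at_z('side',x['location'],.024),4).tolist(),round(x['p'],2)) for x in r[:2]])
E
```

```text
clock: 10.95
tool_pos: [0.57, 0.0557, 0.1852]
orientation: [180.0, -0.0, -103.9]
force: [1.1, -0.6, 0.0]
opening: 0.0006
gripper_force: 0.0
clock: 11.58
tool_pos: [0.6027, 0.1945, 0.1419]
orientation: [179.7, -0.3, -103.9]
force: [-1.0, 0.3, 0.0]
opening: 0.0005
gripper_force: 0.0
[([0.5699, 0.0391, 0.024], 0.94)]
```

View pics/side4.png

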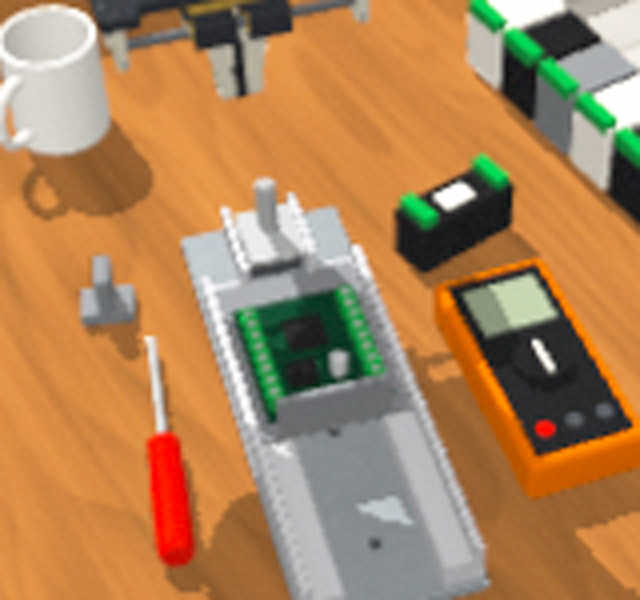

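The board lies flat between the rails with its lip up to the latch plate. The post (crop 265,185) is clear, and the fingers are beyond it with the mug well off. I'll descend and push back.

```bash
python3 -m crank '[0,0,0,0,0,45,0, 0,0,0,0,0,44,0, 0,0,0,0,0,0,0]'
python3 -m crank '[0,0,0,8,0,0,0, 0,0,0,8,0,0,0, 0,0,0,5,0,0,0, 0,0,0,4,0,0,0, 0,0,0,4,0,0,0]'
python3 -m crank '[0,0,0,4,0,0,0, 0,0,0,4,0,0,0, 0,0,0,4,0,0,0, 0,0,0,4,0,0,0, 0,0,0,4,0,0,0]'
```

```text
clock: 12.05
tool_pos: [0.6039, 0.1928, 0.055]
orientation: [179.8, -0.2, -104.1]
force: [0.3, -0.2, 0.8]
opening: 0.0002
gripper_force: 0.0
clock: 12.68
tool_pos: [0.5988, 0.1663, 0.057]
orientation: [-179.9, 0.1, -104.0]
force: [0.6, 1.9, 1.6]
opening: 0.0004
gripper_force: 1.1
clock: 13.3
tool_pos: [0.5934, 0.1463, 0.0564]
orientation: [-180.0, 0.0, -104.0]
force: [2.5, 1.3, 1.6]
opening: 0.0003
gripper_force: 1.3
```

```bash
python3 -m crank '[0,0,0,3,0,0,0, 0,0,0,3,0,0,0, 0,0,0,2,0,0,0]'
python3 -m crank '[0,0,0,2,0,0,0, 0,0,0,2,0,0,0]'
```

```text
clock: 13.68
tool_pos: [0.5913, 0.1386, 0.0563]
orientation: [180.0, -0.0, -104.0]
force: [1.5, 2.3, 1.6]
opening: 0.0002
gripper_force: 1.3
clock: 13.92
tool_pos: [0.5913, 0.1375, 0.0565]
orientation: [-179.9, 0.3, -104.0]
force: [-0.7, 17.7, -1.1]
opening: 0.0006
gripper_force: 8.1
```

Firm stop. Measured from the board's push stop, the post is at about dock x = 149 mm, so the latch value is about 35 mm, which is its full travel. I'll retreat and check.

```bash
python3 -m crank '[0,0,0,-15,0,0,0, 0,0,0,-25,0,0,0, 0,0,0,0,0,-50,0, 0,0,0,0,0,-50,0, 0,0,0,0,0,0,0]'
python3 - <<'E'
from h import *
a=eyes.snapshot('side')
for t,z in(('board',.024),('latch_post',.085)):
    r=spotter.place_of('side',t);print(t,[(np.round(at_z('side',x['location'],z),4).tolist(),round(x['p'],2)) for x in r[:2]])
cv2.imwrite('pics/side5.png',cv2.resize(a[110:260,220:380],None,fx=4,fy=4,interpolation=2))
E
```

```text
clock: 14.55
tool_pos: [0.6024, 0.1757, 0.1606]
orientation: [-179.7, 0.2, -104.0]
force: [0.1, -0.2, -1.2]
opening: 0.0004
gripper_force: 0.0
board [([0.5652, 0.0339, 0.024], 0.82)]
latch_post [([0.5825, 0.1249, 0.085], 0.57), ([0.6492, -0.1109, 0.085], 0.44)]
```

View pics/side5.png

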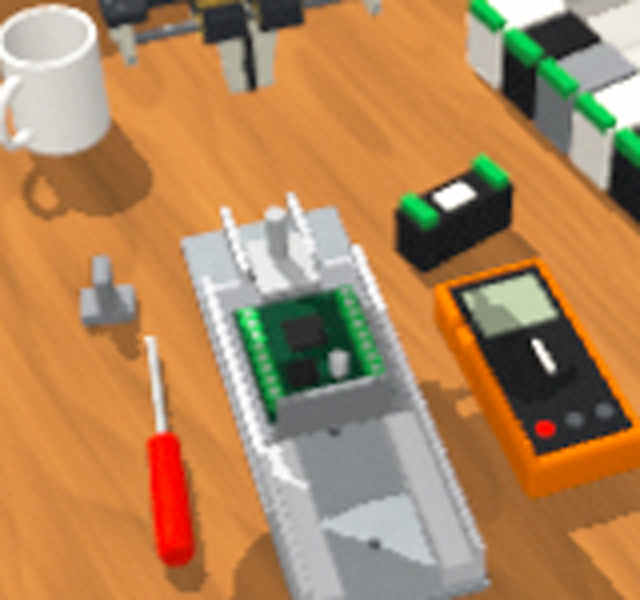

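The latch post has moved in (crop 275,215). Its tongue covers the lip up to the green PCB, the board has not shifted, and the bystanders are untouched. Handing in.

```bash
python3 -c "
from plant import ctrl
print(ctrl.close_job())"
```

```text
the job is handed in; nothing more can be done
None
```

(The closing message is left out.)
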